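# Crank the brew stand's table up to the drip stop

## Task

Get the glass ready for the cold drip: pick up the loose crank, push its socket fully down onto the square shaft end of the brew stand, and wind it by its knob, clockwise, until the rising table has made the glass lift the orange drip-stop collar about half-way (6 of its 12 mm). Feel for the square and never force the crank, keep the glass standing on the table, leave the crank on the shaft and the other things where they are.

Things in the scene. Friction and masses are not known exactly. Their poses are not given: they have to be found in the camera images.
- crank_hub (a point): Centre of the loose steel crank's hub: an upright block 30 x 30 mm, 56 tall, standing on its open end; the square socket in its underside is 16.6 mm wide, 30 deep, parallel to the flats. z up; x along the arm (18 mm wide, 6 to 16 mm above this point) to the knob 70 mm away; a counterweight ball (27 mm) 36 mm out at -x. The two y flats are free from top to bottom. 0.3 to 0.5 kg, balanced.
- knob_mid (a point): Centre, half-way up, of the crank's dark wooden knob: round, 24 mm across, 36 mm tall, upright on the arm's end, 70 mm from the hub's axis and 37 mm above the hub's centre. It swivels freely on the arm, so a hand can hold it through full turns without turning the wrist.
- shaft_top (a point): Middle of the top end (92 mm above the counter) of the square lift shaft: 14 mm across flats, its last 5 mm bevelled to 9.6 mm, standing 34 mm out of the gear head. The frame is the stand's: how the square is turned varies and is not measured (see or feel). Stiff (0.1 Nm). Hub's centre 2 mm below this point when fully down; unfitted it hangs 22 to 28 mm above, lower the nearer it is to fitting.
- lift_table (a joint): Height of the round cork-topped lift table (220 mm from the shaft, towards the tower) relative to its built height, m, upward, about 0 at the start; its top is then 74 mm above the counter. One clockwise turn of the shaft (seen from above) raises it 12 mm; it stays where it is left.
- drip_collar (a joint): Lift of the orange drip-stop collar (ring 78 mm wide) under the brew head, on a light spring; m, 0 when it hangs free, 0.012 at its stop. It is pushed up by the rim of the glass. At the start the rim is 15 to 26 mm below it.
- table_top (a point): Middle of the lift table's top, which rises with it.
- glass: Small clear glass standing on the lift table, 64 mm wide at the rim, 80 mm tall, origin at the centre of its underside.
- lift_stand: The brew stand, fixed: dark base plate 400 x 130 x 20 mm, gear head (68 mm wide, top 58 mm above the counter) with the square shaft at one end, then the lift table, then a column with the brew head (330 mm tall, 94 mm wide, over the table). Origin under the shaft's axis at counter height, x to the tower, z up.
- tumbler: Bystander: tall lidded tumbler with straw, 94 mm wide, 238 mm tall, origin at its underside.
- sleeve_stack: Bystander: brown stack of cup sleeves, 68 mm wide, 114 mm tall, origin at its underside.
- lotion_bottle: Bystander: white and green bottle, 45 mm wide, 145 mm tall, origin at its underside.
- order_pad: Bystander: white order pad, 142 x 92 x 16 mm, lying on the counter, origin at its underside.
- stamp: Bystander: small stamp with a red handle, 24 x 34 x 74 mm, origin at its underside.
- milk_pitcher: Bystander: steel milk pitcher, 72 x 113 mm, 104 mm tall, origin at its underside.
Not all that is in view belongs to the job. There is more than one size of the part that bears crank_hub; the job needs the larger. What is shaped like the glass but turquoise or yellow is not meant.

How it is judged:
By the outcome, as a careful person would: the job done as asked, in the order asked, and still so for the second after the job is handed in, with the robot touching nothing.
It also fails if it takes over 72 s, if anything falls off the work surface, if the arm or the gripper's body presses on something with over 40 N, if the wrist force passes 120 N, or if a joint passes its speed limit or range.

## Robot

A 6-joint arm with a two-finger parallel gripper is mounted at the origin on a cart in front of the work surface, level with it; the furniture and walls round the work are solid. World frame = base frame: x ahead of the robot, y to its left, z up, the work surface at z = 0. Lengths are in m, angles in degrees, forces in N, time in s.
With the tool pointing down it reaches from about 0.35 to 0.725 m from the base axis. Payload 4.3 kg.
Tool frame: the origin (TCP) lies midway between the tips of the shut fingers; the grasp point (between the pads) lies 19 mm behind it; z points along the fingers, y is the line along which they close (so a half turn about z gives the same grasp; the last joint's range is limited). The gripper opens to 85 mm and grips with 20 to 120 N. Pads are 22 mm wide; open, the fingers measure 114 mm over their backs; the gripper's body (76 mm by 85 mm) begins 54 mm behind the grasp point. The pads swing forward as they close: fully open they stand 13 mm farther back than shut.
Start: joints at [-82.294, 21.618, 4.641, 73.018, 0, 83.68], TCP at [0.139, -0.558, 0.207] pointing down, gripper open.
Joint ranges: [-156.06, 156.06], [-48.1, 94.91], [-58.44, 69.94], [-101.28, 121.22], [-78.64, 73.56], [-180, 180]. Speed limits (degrees/s): [147.25, 147.25, 180, 180, 180, 180].

## Interface

Orientations are given as a 3x3 rotation matrix whose columns are the frame's x, y, z axes.
In Python, from rig import arm gives the robot as it stands.
- The arm moves only by the tool arm_command, never from a script. Its argument "plan" is a list of rows, each a list of 7 numbers: the shift along the world's x, y, z in cm, then the turn, a rotation vector about the world's x, y, z in degrees, then the opening in per cent of the stroke, from 0 (shut) to 100 (fully open). A call has 1 to 12 rows; each row shifts and turns the commanded pose from where the row before left it; what a row does not reach is not made up. A row lasts 1/8 s, in which the tool goes at most 62.5 mm and 10.7 degrees, less where a joint would pass 70% of its speed; a pose out of reach is approached as far as the arm can. A call is refused whole if a number of a shift passes 6.25 or a number of a turn 10.7, either way. A call with a gripper value outside its range is refused whole. The fingers move at their own pace and stop on an object; "force" is the grip in N (left out, the last holds). Time passes only in rows, so rows that do not move let the fingers close. It gives the time, the measured TCP pose, the force, the opening and the grip force at its end, in the units of the state.
- arm.observe(): the state, without advancing time (a new reading comes with each control period).
- arm.get_image(name): name is "side" or "top"; returns a dict with "frame" (480x640x3 uint8, red, green, blue), "K" (3x3 intrinsics, pixels), "position" and "orientation" of the camera in the world. Camera axes: x right, y down, z forward; pixel columns grow to the right and rows downward; lengths in m; the calibration is good to about 2 mm. A picture is of the moment at which its call begins. There is no depth.
- arm.finish_job(): hands the job in; it is judged then, once.
Trained networks look in a picture, given as the dict that the camera call returned (one of the last four; its "shot" number tells which), for a name from the list of things; names that differ only in an ending like _2 or _b are one class to them, and where a whole thing is asked for, a point or a joint stands for the part that bears it (a point fixed in the world has none). Each returns a list of dicts, best first, with "conf" (0 to 1); they miss things now and then, are a little off and sometimes report something else, mostly with a low value. They report only what shows in the picture. A call takes as long as a camera call. They do not tell look-alikes from the thing itself.
- arm.masks_of(picture, name): "pixels" (480x640 bool, what is visible of it) and "extent" ([centre column, centre row, width, height] in pixels, round what is visible of it).
The state is a dict: "t": time; "joint_pos": joint angles; "dq": joint speeds; "effort": joint torques, N m; "position": TCP position; "orientation": TCP orientation; "ft_force": force on the tool from outside, world axes, zero at the start; "wrist_torque": the same for the moment, N m; "grip_width": finger opening in m; "grasp_force": force on a finger pad.
Only numpy, scipy, OpenCV 4.12 (cv2) and the standard library are available. Lean on these libraries where they do the work, as an engineer would, in place of code of your own. Each camera call takes 0.05 s, during which the arm holds its last target. There are 200 camera calls.

## Working session

There is one attempt and no reset: what is moved stays moved. The work goes in short steps, Python scripts to look and compute and a tool call to move; the robot and the scene stay as the last step left them, time stands still between calls to the robot, and variables do not carry over. Pictures are saved under pics/ and viewed, at most 10 in all, crops included, and the job is handed in when it is done.

Besides the shell and the picture viewer there is one more tool, called after "Emit:" as name(argument=value, ...), one argument or row to a line, values as JSON. arm_command: Moves the arm, as the interface text tells. Its arguments: {"type":"object","properties":{"plan":{"type":"array"},"force":{"type":"number"}},"required":["plan"]}

```bash
mkdir -p pics; cat > h.py <<'E'
import numpy as np,cv2
from rig import arm
def shot(n,fn=None):
    p=arm.get_image(n)
    if fn: cv2.imwrite('pics/'+fn,p['frame'][:,:,::-1])
    return p
def ray(p,u,v):
    d=np.linalg.inv(p['K'])@[u,v,1.]; R=np.array(p['orientation']); return np.array(p['position']),R@d
def at_z(p,u,v,z):
    o,d=ray(p,u,v); return o+d*(z-o[2])/d[2]
def proj(p,X):
    c=np.array(p['orientation']).T@(np.array(X)-p['position']); q=p['K']@c; return q[:2]/q[2]
def tri(pa,a,pb,b):
    A=[];B=[]
    for p,u in((pa,a),(pb,b)):
        o,d=ray(p,*u); d=d/np.linalg.norm(d); M=np.eye(3)-np.outer(d,d); A.append(M);B.append(M@o)
    return np.linalg.lstsq(np.vstack(A),np.hstack(B),rcond=None)[0]
E
python3 - <<'E'
from h import *
s=shot('side','s0.png');t=shot('top','t0.png')
for p,l in((s,'side'),(t,'top')):
    print(l,np.round(p['position'],3),np.round(p['orientation'],2).tolist(),p['K'][0][0])
    for n in ['crank_hub','knob_mid','lift_stand','lift_table','drip_collar','glass','tumbler','sleeve_stack','lotion_bottle','order_pad','stamp','milk_pitcher']:
        print(n,[(np.round(m['extent']).astype(int).tolist(),round(m['conf'],2)) for m in arm.masks_of(p,n)])
cv2.imwrite('pics/both.png',cv2.resize(np.hstack([s['frame'],t['frame']])[:,:,::-1],(800,300)))
E
```

```text
side [0.008 0.791 0.729] [[-0.85, -0.27, 0.46], [-0.53, 0.46, -0.71], [-0.02, -0.85, -0.53]] 549.6487089544729
crank_hub [([235, 320, 44, 34], 0.87), ([296, 311, 27, 50], 0.64)]
knob_mid [([287, 317, 13, 19], 0.7), ([220, 323, 15, 16], 0.48)]
lift_stand [([306, 182, 181, 150], 0.74), ([288, 319, 14, 17], 0.45)]
lift_table [([266, 222, 56, 23], 0.93), ([347, 188, 41, 47], 0.39), ([305, 183, 184, 150], 0.25)]
drip_collar [([274, 179, 37, 15], 0.56)]
glass [([200, 265, 34, 48], 0.84), ([278, 203, 24, 36], 0.78), ([238, 279, 34, 48], 0.7), ([266, 220, 60, 22], 0.57)]
tumbler [([159, 276, 54, 109], 0.98)]
sleeve_stack [([145, 319, 32, 49], 0.86), ([265, 221, 57, 25], 0.32)]
lotion_bottle [([196, 351, 36, 70], 0.71)]
order_pad [([402, 297, 72, 58], 0.79)]
stamp [([399, 206, 10, 29], 0.61)]
milk_pitcher [([346, 188, 44, 44], 0.61), ([296, 310, 26, 49], 0.44)]
top [ 0.366 -0.044  1.217] [[-0.01, -0.99, 0.17], [-1.0, 0.01, 0.01], [-0.01, -0.17, -0.99]] 518.1563224883358
crank_hub [([258, 268, 58, 27], 0.82), ([230, 233, 43, 15], 0.72)]
knob_mid [([237, 278, 10, 13], 0.69)]
lift_stand [([381, 196, 132, 213], 0.85), ([361, 169, 50, 54], 0.18)]
lift_table [([237, 278, 8, 11], 0.64), ([361, 172, 46, 50], 0.58)]
drip_collar [([360, 175, 27, 14], 0.42)]
glass [([270, 201, 28, 32], 0.88), ([362, 181, 22, 14], 0.73), ([268, 159, 30, 35], 0.57)]
tumbler [([209, 158, 48, 51], 0.74)]
sleeve_stack [([171, 182, 42, 42], 0.95)]
lotion_bottle [([163, 243, 34, 24], 0.85), ([381, 195, 132, 213], 0.58)]
order_pad [([343, 332, 67, 41], 0.96), ([360, 171, 44, 56], 0.35)]
stamp [([361, 179, 21, 14], 0.56), ([479, 265, 24, 14], 0.55)]
milk_pitcher [([472, 198, 37, 46], 0.7)]
```

View pics/t0.png

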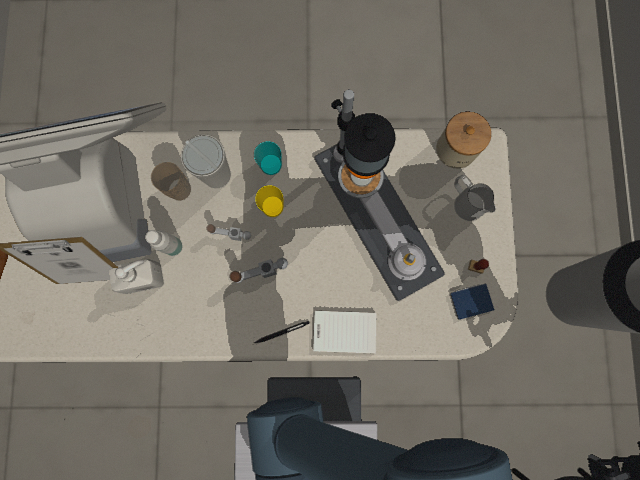

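View pics/s0.png

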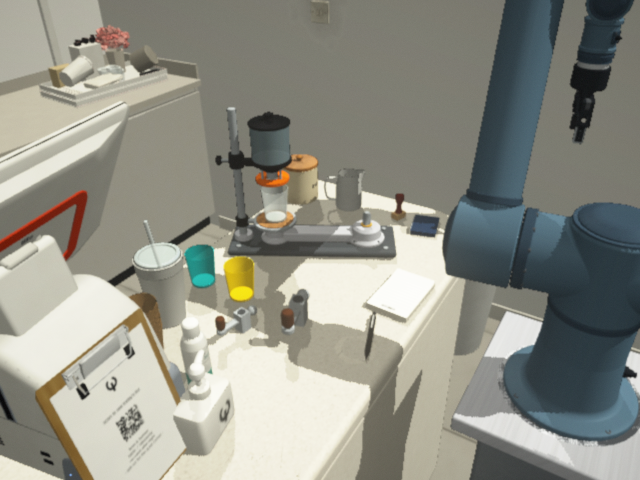

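The larger crank's hub is at top (265,268) / side (298,308), and its knob at (236,277) / (287,318). The look-alike is a smaller crank at top (232,233) / side (240,318). The shaft is at top (408,259) / side (366,215). The clear glass is under the head; the turquoise and yellow cups are not meant.

```bash
python3 - <<'E'
from h import *
s=shot('side');t=shot('top')
def crop(p,u,v,w,h,k): return cv2.resize(np.ascontiguousarray(p['frame'][v-h//2:v+h//2,u-w//2:u+w//2,::-1]),(w*k,h*k),interpolation=cv2.INTER_CUBIC)
a=np.hstack([crop(t,250,255,80,60,5),crop(s,275,310,80,60,5)])
b=np.hstack([crop(t,408,258,40,30,10),crop(s,366,224,40,30,10)])
cv2.imwrite('pics/c1.png',np.vstack([a,b]))
# hub fix: both ways
H=tri(t,(265,267),s,(299,298)); print('hub top tri',H)
print('knob tri',tri(t,(236,275),s,(287,313)))
print('shaft tri',tri(t,(408,259),s,(366,212)))
print('z-based: knob top z.083',at_z(t,236,275,.083),'shaft .092',at_z(t,408,259,.092), at_z(s,366,212,.092))
E
```

```text
hub top tri [0.49609758 0.0883564  0.05887544]
knob tri [0.4787282  0.15168497 0.07319018]
shaft tri [ 0.50902233 -0.22593059  0.09586011]
z-based: knob top z.083 [0.47834283 0.15033226 0.083     ] shaft .092 [ 0.50920756 -0.22669487  0.092     ] [ 0.51239395 -0.23201624  0.092     ]
```

View pics/c1.png

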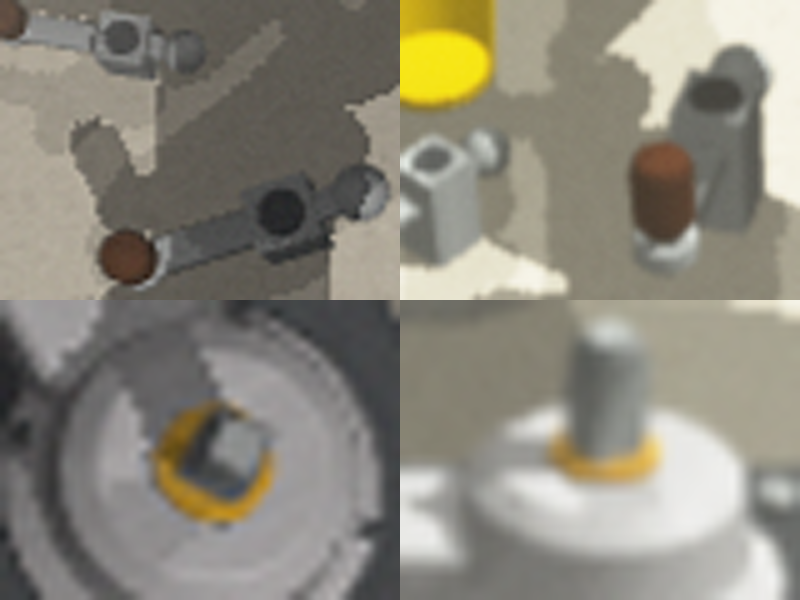

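The crop confirms the choice: the dark, larger crank has its bore at top (266.6,267), knob (235.6,276.2) and ball (282.4,263.4). The shaft top is at top (412,257) / side (366.4,212), with its flats turned about 27° mod 90 in the world.

```bash
python3 - <<'E'
from h import *
s=shot('side');t=shot('top')
for n,uv,z in(('hub',(266.1,266.8),.056),('knob',(235.2,275.8),.083),('ball',(282,263),.039),('shaft',(411.6,256.8),.092)):
    print(n,at_z(t,*uv,z).round(4))
print('tri hub',tri(t,(266.1,266.8),s,(342.6-400+0+ (0)+0+ 0 if 0 else 235+ (717-400)/5,280+95/5)).round(4))
print('tri knob',tri(t,(235.2,275.8),s,(235+(662-400)/5,280+150/5)).round(4))
print('tri shaft',tri(t,(411.6,256.8),s,(366,212)).round(4))
k=at_z(t,235.2,275.8,.083);b=at_z(t,282,263,.039)
print('crank ang',np.degrees(np.arctan2(*(k-b)[[1,0]])))
# shaft face: bright top
q=[(228,418),(272,440),(255,475),(210,455)]
P=[at_z(t,388+u/10,243+(v-300)/10,.092) for u,v in q]
for i in range(4):
    d=P[(i+1)%4]-P[i];print(np.degrees(np.arctan2(d[1],d[0]))%90,np.linalg.norm(d))
o=arm.observe();print(o['position'],np.round(o['orientation'],3),o['ft_force'],o['grip_width'],o['t'])
for n in('glass','drip_collar','lift_table'):
    for p in(s,t):print(n,[(np.round(m['extent'],1).tolist(),round(m['conf'],2)) for m in arm.masks_of(p,n)])
np.save('side0.npy',s['frame'])
E
```

```text
hub [0.499  0.0873 0.056 ]
knob [0.4766 0.1521 0.083 ]
ball [0.5093 0.0529 0.039 ]
shaft [ 0.514  -0.2347  0.092 ]
tri hub [0.4978 0.0868 0.0545]
tri knob [0.4765 0.1522 0.0815]
tri shaft [ 0.5141 -0.2351  0.09  ]
crank ang 108.26129245594097
62.334584424234976 0.010623915122560288
62.4519467350205 0.00864058238812457
65.04955241305007 0.010628098083360673
62.49402555280335 0.00914402503678323
[ 0.13938445 -0.55789903  0.20732919] [[ 0.97   0.242  0.   ]
 [ 0.242 -0.97  -0.   ]
 [ 0.     0.    -1.   ]] [-0.24482472  0.02170826 -0.523891  ] 0.08548534352627966 1.5
glass [([199.6, 266.9, 31.1, 46.2], 0.74), ([273.4, 203.2, 28.1, 33.2], 0.63), ([235.0, 280.6, 30.8, 49.4], 0.56)]
glass [([270.2, 199.3, 25.6, 28.4], 0.92), ([267.8, 159.4, 29.3, 40.4], 0.86), ([361.8, 180.8, 21.8, 11.3], 0.56)]
drip_collar [([271.5, 179.2, 39.3, 19.1], 0.83)]
drip_collar [([163.9, 241.7, 33.6, 24.6], 0.64), ([345.5, 333.6, 64.7, 40.0], 0.26)]
lift_table [([265.6, 220.6, 60.3, 25.4], 0.6)]
lift_table [([360.6, 171.9, 45.9, 55.8], 0.71)]
```

Emit:
arm_command(
  plan=[
    [3,5.37,0,0,0,7.9,100],
    [3,5.37,0,0,0,7.9,100],
    [3,5.37,0,0,0,7.9,100],
    [3,5.37,0,0,0,7.9,100],
    [3,5.37,0,0,0,7.9,100],
    [3,5.37,0,0,0,7.9,100],
    [3,5.37,0,0,0,7.9,100],
    [3,5.37,0,0,0,7.9,100],
    [3,5.37,0,0,0,7.9,100],
    [3,5.37,0,0,0,7.9,100],
    [3,5.37,0,0,0,7.9,100],
    [3,5.37,0,0,0,7.9,100],
  ],
  force=60,
)

```text
t: 3.3
position: [0.5003, 0.0885, 0.2076]
orientation: [[-0.327, 0.945, 0.001], [0.945, 0.327, -0.0], [-0.001, 0.001, -1.0]]
ft_force: [0.5, -1.0, 0.5]
grip_width: 0.0855
grasp_force: 0.0
```

Emit:
arm_command(
  plan=[
    [-0.2,-0.15,-4.8,0,0,0,80],
    [0,0,-4.8,0,0,0,80],
    [0,0,-4.8,0,0,0,80],
    [0,0,-3.0,0,0,0,80],
    [0,0,-1.8,0,0,0,80],
    [0,0,0,0,0,0,0],
    [0,0,0,0,0,0,0],
    [0,0,0,0,0,0,0],
    [0,0,0,0,0,0,0],
    [0,0,0,0,0,0,0],
    [0,0,0,0,0,0,0],
  ],
  force=60,
)

```text
t: 4.68
position: [0.4984, 0.085, 0.0165]
orientation: [[-0.323, 0.947, 0.002], [0.947, 0.323, -0.0], [-0.001, 0.002, -1.0]]
ft_force: [-1.9, 0.3, 5.9]
grip_width: 0.0286
grasp_force: 60.2
```

Emit:
arm_command(
  plan=[
    [0,0,3,0,0,0,0],
    [0,0,6,0,0,0,0],
    [0,0,6,0,0,0,0],
    [0.2,-4,0,0,0,5.5,0],
    [0.2,-4,0,0,0,5.5,0],
    [0.2,-4,0,0,0,5.5,0],
    [0.2,-4,0,0,0,5.5,0],
    [0.2,-4,0,0,0,5.5,0],
    [0.2,-4,0,0,0,5.5,0],
    [0.2,-4,0,0,0,5.5,0],
    [0.2,-4,0,0,0,5.5,0],
    [0,0,0,0,0,0,0],
  ],
  force=60,
)

```text
t: 6.18
position: [0.5131, -0.2376, 0.1645]
orientation: [[-0.888, 0.46, -0.0], [0.46, 0.888, -0.0], [0.0, -0.0, -1.0]]
ft_force: [0.9, 1.3, -4.2]
grip_width: 0.0285
grasp_force: 60.7
```

```bash
python3 - <<'E'
from h import *
s=shot('side');t=shot('top');o=arm.observe()
print(np.round(o['position'],4),o['ft_force'],np.degrees(np.arctan2(o['orientation'][1][0],o['orientation'][0][0])))
def crop(p,u,v,w,h,k): return cv2.resize(np.ascontiguousarray(p['frame'][v-h//2:v+h//2,u-w//2:u+w//2,::-1]),(w*k,h*k),interpolation=cv2.INTER_CUBIC)
cv2.imwrite('pics/c2.png',np.hstack([crop(t,410,262,80,100,5),crop(s,366,210,80,100,5)]))
E
```

```text
[ 0.5127 -0.2347  0.1645] [ 0.12524154 -0.18382145 -4.83071419] 152.7487315087873
```

View pics/c2.png

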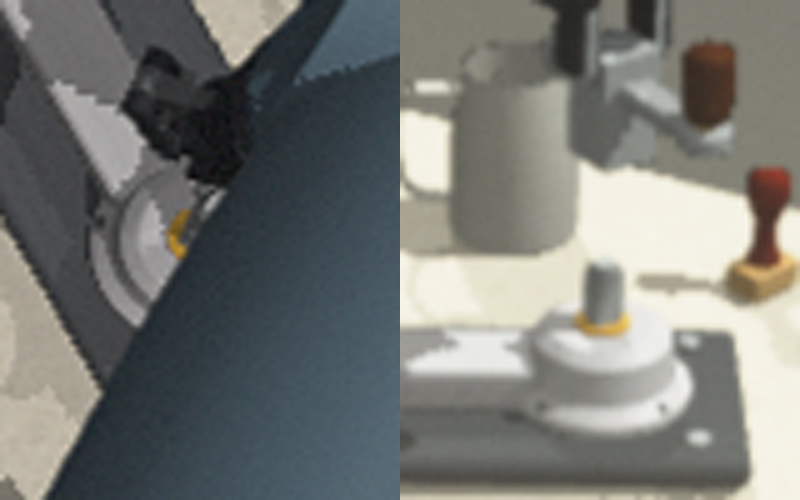

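The side view shows the crank held upright above the shaft, with its knob at (387.6,177). The hub sits slightly left of the shaft column (366,212). Next I check the in-hand offset.

```bash
python3 - <<'E'
from h import *
s=shot('side');o=arm.observe()
x=np.array(o['orientation'])[:,0];T=np.array(o['position'])
for d in(-.002,0,.002,.004):
    h=T+x*d+[0,0,.0115]
    print(d,h.round(4),'knob',proj(s,h+x*.07+[0,0,.037]).round(1),'hubbottom',proj(s,h-[0,0,.028]).round(1))
    y=np.array([-x[1],x[0],0])
    for a in(-1,1):
        for b in(-1,1): print('   corner',proj(s,h-[0,0,.028]+.015*(a*x+b*y)).round(1))
for m in arm.masks_of(s,'knob_mid')+arm.masks_of(s,'crank_hub'): print(m['extent'],m['conf'])
print('shaft',proj(s,[.514,-.235,.092]))
E
```

```text
-0.002 [ 0.5145 -0.235   0.1762] knob [386.5 175.4] hubbottom [366.6 190. ]
   corner [357.5 189.2]
   corner [368. 186.]
   corner [365.  194.2]
   corner [375.7 190.9]
0 [ 0.5127 -0.2341  0.1762] knob [387.1 175.7] hubbottom [367.1 190.4]
   corner [358.  189.5]
   corner [368.5 186.3]
   corner [365.5 194.5]
   corner [376.2 191.2]
0.002 [ 0.511  -0.2332  0.1762] knob [387.7 176.1] hubbottom [367.6 190.7]
   corner [358.5 189.8]
   corner [369.1 186.6]
   corner [366.1 194.8]
   corner [376.7 191.5]
0.004 [ 0.5092 -0.2323  0.1762] knob [388.2 176.4] hubbottom [368.1 191. ]
   corner [359.  190.2]
   corner [369.6 187. ]
   corner [366.6 195.2]
   corner [377.2 191.9]
[388.3, 177.6, 13.2, 16.4] 0.72
[374.6, 177.9, 38.2, 36.4] 0.89
[237.1, 320.3, 38.5, 30.8] 0.84
shaft [365.97436353 211.30035864]
```

Emit:
arm_command(
  plan=[
    [0.25,-0.15,0,0,0,0,0],
    [0,0,-2.5,0,0,0,0],
    [0,0,-2.0,0,0,0,0],
    [0,0,-0.5,0,0,0,0],
    [0,0,-0.3,0,0,0,0],
    [0,0,-0.3,0,0,0,0],
    [0,0,0,0,0,0,0],
  ],
)

```text
t: 7.3
position: [0.5162, -0.2367, 0.1098]
orientation: [[-0.89, 0.457, 0.001], [0.457, 0.89, -0.0], [-0.001, 0.0, -1.0]]
ft_force: [-0.4, 0.1, -3.9]
grip_width: 0.0284
grasp_force: 60.7
```

Emit:
arm_command(
  plan=[
    [-0.1,0,-0.2,0,0,0,0],
    [0,0,-0.2,0,0,0,0],
    [0,0,-0.2,0,0,0,0],
    [0,0,0,0,0,0,0],
  ],
)

```text
t: 7.8
position: [0.5147, -0.2364, 0.1031]
orientation: [[-0.89, 0.457, -0.0], [0.457, 0.89, 0.0], [0.001, 0.0, -1.0]]
ft_force: [0.3, -0.4, -4.6]
grip_width: 0.0285
grasp_force: 60.8
```

Emit:
arm_command(
  plan=[
    [0,0,-0.2,0,0,0,0],
    [0,0,-0.2,0,0,0,0],
    [0,0,0,0,0,0,0],
  ],
)

```text
t: 8.18
position: [0.5147, -0.2364, 0.0991]
orientation: [[-0.89, 0.457, -0.0], [0.457, 0.89, 0.0], [0.0, 0.0, -1.0]]
ft_force: [0.2, -0.6, -4.5]
grip_width: 0.0283
grasp_force: 60.8
```

Emit:
arm_command(
  plan=[
    [0,0,-0.3,0,0,0,0],
    [0,0,-0.3,0,0,0,0],
    [0,0,-0.3,0,0,0,0],
    [0,0,-0.3,0,0,0,0],
    [0,0,-0.3,0,0,0,0],
    [0,0,0,0,0,0,0],
  ],
)

```text
t: 8.93
position: [0.5147, -0.2364, 0.084]
orientation: [[-0.89, 0.457, -0.0], [0.457, 0.89, 0.0], [0.0, 0.0, -1.0]]
ft_force: [1.4, 0.3, -5.2]
grip_width: 0.0284
grasp_force: 60.8
```

Emit:
arm_command(
  plan=[
    [0,0,-0.2,0,0,0,0],
    [0,0,-0.2,0,0,0,0],
    [0,0,-0.1,0,0,0,0],
    [0,0,-0.1,0,0,0,0],
    [0,0,0,0,0,0,0],
  ],
)

```text
t: 9.55
position: [0.5149, -0.2365, 0.0785]
orientation: [[-0.89, 0.457, 0.0], [0.457, 0.89, 0.0], [-0.0, 0.0, -1.0]]
ft_force: [-0.9, 0.6, -1.9]
grip_width: 0.0288
grasp_force: 61.0
```

Emit:
arm_command(
  plan=[
    [0,0,-0.1,0,0,0,0],
    [0,0,0,0,0,0,0],
    [0,0,0.05,0,0,0,50],
    [0,0,0,0,0,0,70],
    [0,0,0,0,0,0,70],
    [0,0,4,0,0,0,70],
    [0,0,5,0,0,0,70],
    [0,0,0,0,0,0,70],
  ],
)

```text
t: 10.55
position: [0.518, -0.2383, 0.1724]
orientation: [[-0.89, 0.457, 0.008], [0.457, 0.89, -0.005], [-0.009, -0.0, -1.0]]
ft_force: [0.2, -0.3, -0.5]
grip_width: 0.0596
grasp_force: 0.0
```

```bash
python3 - <<'E'
from h import *
s=shot('side');t=shot('top');o=arm.observe()
print(np.round(o['position'],4),o['ft_force'])
for p in(s,t):
  for n in('knob_mid','crank_hub'):
    print(n,[(np.round(m['extent'],1).tolist(),round(m['conf'],2)) for m in arm.masks_of(p,n)])
x=np.array([-.89,.457,0]);S=np.array([.5137,-.2357,.09])
print('pred knob',S+.07*x+[0,0,.037],proj(s,S+.07*x+[0,0,.037]),proj(t,S+.07*x+[0,0,.055]))
def crop(p,u,v,w,h,k): return cv2.resize(np.ascontiguousarray(p['frame'][v-h//2:v+h//2,u-w//2:u+w//2,::-1]),(w*k,h*k),interpolation=cv2.INTER_CUBIC)
cv2.imwrite('pics/c3.png',np.hstack([crop(s,275,195,80,100,5),crop(s,370,210,80,100,5)]))
np.save('side1.npy',s['frame'])
E
```

```text
[ 0.5155 -0.2369  0.1683] [-0.36821679  0.38119638 -0.04674083]
knob_mid [([386.4, 213.1, 9.3, 12.1], 0.75), ([217.3, 320.9, 12.6, 17.1], 0.64), ([399.0, 205.2, 13.6, 26.5], 0.42)]
crank_hub [([371.7, 211.6, 33.4, 30.8], 0.88), ([234.9, 320.1, 41.0, 32.5], 0.83), ([304.8, 182.2, 184.2, 152.1], 0.6)]
knob_mid [([209.4, 228.2, 11.9, 11.7], 0.38)]
crank_hub [([230.8, 232.6, 42.4, 19.0], 0.7)]
pred knob [ 0.4514  -0.20371  0.127  ] [384.98985467 210.3614197 ] [401.91968293 283.62441862]
```

View pics/c3.png

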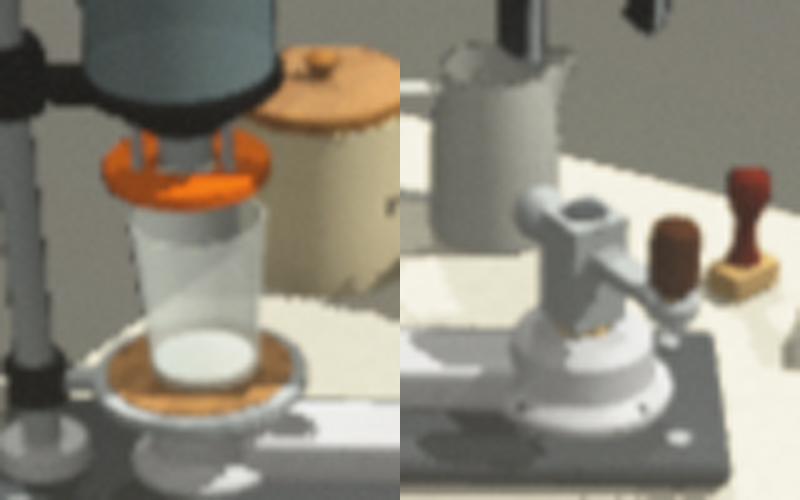

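The crank is seated, with the hub resting on the gear head. The knob is at side (385,210.6) as predicted, and the glass stands under the collar (collar at ~(272,194), rim at ~(275,200)).

Emit:
arm_command(
  plan=[
    [-3.2,1.65,0,0,0,0,70],
    [-3.2,1.65,0,0,0,0,70],
    [0,0,0,0,0,0,70],
    [0,0,-3.3,0,0,0,70],
    [0,0,-2.0,0,0,0,70],
    [0,0,0,0,0,0,10],
    [0,0,0,0,0,0,10],
    [0,0,0,0,0,0,10],
    [0,0,0,0,0,0,10],
    [0,0,0,0,0,0,10],
  ],
  force=30,
)

```text
t: 12.1
position: [0.4514, -0.2038, 0.1153]
orientation: [[-0.89, 0.457, 0.001], [0.457, 0.89, -0.001], [-0.001, 0.0, -1.0]]
ft_force: [0.6, -0.1, 0.1]
grip_width: 0.0198
grasp_force: 27.3
```

```bash
python3 - <<'E'
from h import *
import math
o=arm.observe();print(np.round(o['position'],4),o['ft_force'],o['grip_width'],o['joint_pos'])
S=np.array([.5137,-.2357]);r=np.array(o['position'])[:2]-S
print(np.hypot(*r),np.degrees(np.arctan2(r[1],r[0])))
# circle deltas, clockwise, 15 deg rows from angle of the knob
a0=153
for st in (15,):
  for i in range(24):
    a=math.radians(a0-st*i);b=math.radians(a0-st*(i+1))
    print(i,round(7*(math.cos(b)-math.cos(a)),2),round(7*(math.sin(b)-math.sin(a)),2))
E
```

```text
[ 0.4514 -0.2038  0.1153] [ 0.62732585 -0.11359027  0.1080934 ] 0.019828750277940635 [-3.16467775e+01  1.52432952e+01 -1.83989788e+01  5.62785905e+01
  6.90496612e-03 -4.47199524e+00]
0.0699540985033997 152.893208647167
0 1.04 1.51
1 1.39 1.19
2 1.65 0.79
3 1.8 0.33
4 1.82 -0.14
5 1.72 -0.61
6 1.51 -1.04
7 1.19 -1.39
8 0.79 -1.65
9 0.33 -1.8
10 -0.14 -1.82
11 -0.61 -1.72
12 -1.04 -1.51
13 -1.39 -1.19
14 -1.65 -0.79
15 -1.8 -0.33
16 -1.82 0.14
17 -1.72 0.61
18 -1.51 1.04
19 -1.19 1.39
20 -0.79 1.65
21 -0.33 1.8
22 0.14 1.82
23 0.61 1.72
```

Emit:
arm_command(
  plan=[
    [1.04,1.51,0,0,0,0,10],
    [1.39,1.19,0,0,0,0,10],
    [1.65,0.79,0,0,0,0,10],
    [0,0,0,0,0,0,10],
  ],
  force=40,
)

```text
t: 12.6
position: [0.4938, -0.1678, 0.1148]
orientation: [[-0.891, 0.455, 0.002], [0.455, 0.891, 0.0], [-0.001, 0.001, -1.0]]
ft_force: [0.4, -1.4, -0.6]
grip_width: 0.0187
grasp_force: 36.6
```

```bash
cat >> h.py <<'E'
def st():
    o=arm.observe();r=np.array(o['position'])[:2]-[.5137,-.2357]
    print('t',o['t'],'R',np.hypot(*r).round(4),'ang',np.degrees(np.arctan2(r[1],r[0])).round(1),'z',o['position'][2].round(4),'F',np.round(o['ft_force'],1),o['grip_width'])
def shift(ref,cur,box):
    u0,v0,u1,v1=box;T=ref[v0:v1,u0:u1].astype(np.uint8)
    k=8;up=lambda i:cv2.resize(i,None,fx=k,fy=k,interpolation=cv2.INTER_CUBIC)
    S=cur[v0-14:v1+4,u0-2:u1+2]
    m=cv2.matchTemplate(up(S),up(T),cv2.TM_CCOEFF_NORMED);_,c,_,l=cv2.minMaxLoc(m)
    return round(l[0]/k-2,2),round(l[1]/k-14,2),round(c,3)
E
python3 - <<'E'
from h import *
st();s=shot('side');r=np.load('side1.npy')
print('collar',shift(r,s['frame'],(254,185,292,202)),'table',shift(r,s['frame'],(252,226,298,247)))
print('px per 10mm at table',proj(s,[.7,-.12,.084])-proj(s,[.7,-.12,.074]),'collar',proj(s,[.7,-.12,.19])-proj(s,[.7,-.12,.18]))
E
```

```text
t 12.6 R 0.0707 ang 106.3 z 0.1148 F [ 0.4 -1.4 -0.6] 0.01869335891328921
collar (0.0, -0.25, 0.982) table (-0.12, -0.25, 0.702)
px per 10mm at table [-0.23614228 -3.64121657] collar [-0.25777179 -3.97473466]
```

Emit:
arm_command(
  plan=[
    [1.8,0.33,0,0,0,0,10],
    [1.82,-0.14,0,0,0,0,10],
    [1.72,-0.61,0,0,0,0,10],
    [1.51,-1.04,0,0,0,0,10],
    [1.19,-1.39,0,0,0,0,10],
    [0.79,-1.65,0,0,0,0,10],
    [0.33,-1.8,0,0,0,0,10],
    [-0.14,-1.82,0,0,0,0,10],
    [-0.61,-1.72,0,0,0,0,10],
    [0,0,0,0,0,0,10],
  ],
)

```text
t: 13.9
position: [0.5746, -0.2687, 0.1146]
orientation: [[-0.888, 0.459, -0.001], [0.459, 0.888, -0.0], [0.001, -0.001, -1.0]]
ft_force: [-1.0, 0.4, -0.2]
grip_width: 0.0186
grasp_force: 36.7
```

```bash
cat >> h.py <<'E'
def trk():
    st();s=shot('side')['frame'];r=np.load('side1.npy')
    for n,b in(('collar',(256,172,291,188)),('glassbase',(264,210,288,224)),('table',(255,209,297,230)),('static',(250,115,292,160))): print(n,shift(r,s,b))
    return s
E
python3 - <<'E'
from h import *
trk()
E
```

```text
t 13.9 R 0.0693 ang -28.5 z 0.1146 F [-1.   0.4 -0.2] 0.01861809515990693
collar (0.0, 0.0, 0.857)
glassbase (-0.12, -2.25, 0.95)
table (-0.38, -2.12, 0.815)
static (0.0, 0.0, 0.998)
```

Emit:
arm_command(
  plan=[
    [-1.04,-1.51,0,0,0,0,10],
    [-1.39,-1.19,0,0,0,0,10],
    [-1.65,-0.79,0,0,0,0,10],
    [-1.8,-0.33,0,0,0,0,10],
    [-1.82,0.14,0,0,0,0,10],
    [-1.72,0.61,0,0,0,0,10],
    [-1.51,1.04,0,0,0,0,10],
    [-1.19,1.39,0,0,0,0,10],
    [-0.79,1.65,0,0,0,0,10],
    [-0.33,1.8,0,0,0,0,10],
    [0.14,1.82,0,0,0,0,10],
    [0.61,1.72,0,0,0,0,10],
  ],
)

```text
t: 15.45
position: [0.4504, -0.2026, 0.115]
orientation: [[-0.889, 0.457, -0.001], [0.457, 0.889, -0.001], [0.001, -0.001, -1.0]]
ft_force: [0.9, -3.1, -1.0]
grip_width: 0.0184
grasp_force: 36.8
```

```bash
python3 - <<'E'
from h import *
s=trk()
np.save('side2.npy',s)
E
```

```text
t 15.45 R 0.0714 ang 152.4 z 0.115 F [ 0.9 -3.1 -1. ] 0.018438063652839384
collar (-0.12, -0.12, 0.755)
glassbase (-0.25, -4.25, 0.968)
table (-0.25, -3.75, 0.726)
static (0.0, 0.0, 0.998)
```

Emit:
arm_command(
  plan=[
    [1.04,1.51,0,0,0,0,10],
    [1.39,1.19,0,0,0,0,10],
    [1.65,0.79,0,0,0,0,10],
    [1.8,0.33,0,0,0,0,10],
    [1.82,-0.14,0,0,0,0,10],
    [1.72,-0.61,0,0,0,0,10],
    [1.51,-1.04,0,0,0,0,10],
    [1.19,-1.39,0,0,0,0,10],
    [0.79,-1.65,0,0,0,0,10],
    [0.33,-1.8,0,0,0,0,10],
    [-0.14,-1.82,0,0,0,0,10],
    [-0.61,-1.72,0,0,0,0,10],
  ],
)

```text
t: 17.0
position: [0.5758, -0.2674, 0.1144]
orientation: [[-0.89, 0.456, 0.0], [0.456, 0.89, 0.001], [0.0, 0.001, -1.0]]
ft_force: [-2.2, 3.1, -2.7]
grip_width: 0.0185
grasp_force: 36.6
```

```bash
python3 - <<'E'
from h import *
s=trk()
np.save('side3.npy',s)
fs=[np.load(f'side{i}.npy') for i in(1,2,3)]
cv2.imwrite('pics/c4.png',np.hstack([cv2.resize(f[160:235,250:300,::-1],(260,390),interpolation=cv2.INTER_CUBIC) for f in fs]))
E
```

```text
t 17.0 R 0.0697 ang -27.1 z 0.1144 F [-2.2  3.1 -2.7] 0.018492227252103227
collar (0.0, -0.12, 0.849)
glassbase (-0.38, -6.62, 0.947)
table (-0.5, -6.38, 0.781)
static (0.0, 0.0, 0.998)
```

View pics/c4.png

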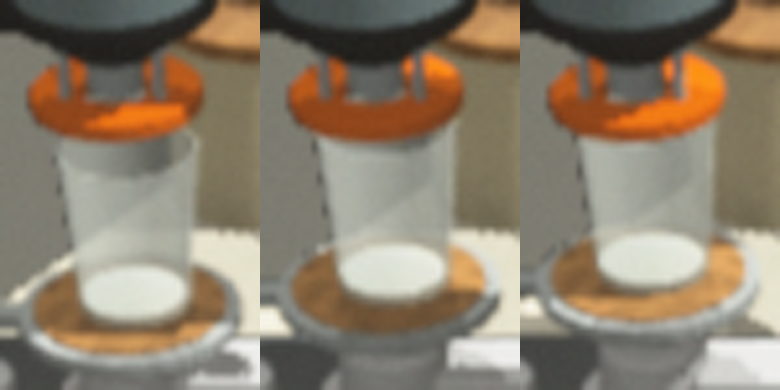

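The table and glass have risen 18 mm while the collar stays in place (side ~(272,180)). Light changes on the collar, so I measure its saturation edge from here on.

```bash
cat >> h.py <<'E'
def ring(f):
    f=f.astype(float)[155:205,245:305];f=cv2.resize(f,None,fx=8,fy=8,interpolation=cv2.INTER_LINEAR)
    m=((f[...,0]-f[...,2])/(f.sum(2)+1)>.33).astype(np.uint8)
    n,l,s,c=cv2.connectedComponentsWithStats(m);i=1+np.argmax(s[1:,4]);m=l==i
    H=m.shape[0];cols=range((262-245)*8,(284-245)*8)
    bot=np.mean([H-np.argmax(m[::-1,k]) for k in cols])/8+155
    xs=np.where(m.any(0))[0]
    left=np.mean(np.where(m[:,xs[0]:xs[0]+8])[0])/8+155; right=np.mean(np.where(m[:,xs[-1]-8:xs[-1]])[0])/8+155
    return round(bot,2),round(left,2),round(right,2),s[i,4]
E
python3 - <<'E'
from h import *
for i in range(4): print(ring(np.load(f'side{i}.npy')))
E
```

```text
(np.float64(186.2), np.float64(178.65), np.float64(177.55), np.int32(18132))
(np.float64(186.19), np.float64(178.64), np.float64(177.28), np.int32(17152))
(np.float64(185.98), np.float64(178.65), np.float64(177.14), np.int32(17007))
(np.float64(186.01), np.float64(178.66), np.float64(177.5), np.int32(17918))
```

Emit:
arm_command(
  plan=[
    [-1.04,-1.51,0,0,0,0,10],
    [-1.39,-1.19,0,0,0,0,10],
    [-1.65,-0.79,0,0,0,0,10],
    [0,0,0,0,0,0,10],
  ],
)

```text
t: 17.55
position: [0.5332, -0.3027, 0.1151]
orientation: [[-0.889, 0.458, -0.001], [0.458, 0.889, -0.0], [0.0, -0.001, -1.0]]
ft_force: [-0.4, 1.5, -1.3]
grip_width: 0.0187
grasp_force: 36.8
```

```bash
python3 - <<'E'
from h import *
s=trk();print(ring(s))
np.save('side4.npy',s)
E
```

```text
t 17.55 R 0.0698 ang -73.7 z 0.1151 F [-0.4  1.5 -1.3] 0.018655769255317152
collar (0.0, -0.12, 0.849)
glassbase (-0.38, -7.25, 0.951)
table (-0.62, -6.88, 0.768)
static (0.0, 0.0, 0.998)
(np.float64(186.01), np.float64(178.66), np.float64(177.5), np.int32(17892))
```

Emit:
arm_command(
  plan=[
    [-1.8,-0.33,0,0,0,0,10],
    [-1.82,0.14,0,0,0,0,10],
    [-1.72,0.61,0,0,0,0,10],
    [-1.51,1.04,0,0,0,0,10],
    [-1.19,1.39,0,0,0,0,10],
    [-0.79,1.65,0,0,0,0,10],
    [0,0,0,0,0,0,10],
  ],
)

```text
t: 18.48
position: [0.4464, -0.2571, 0.1156]
orientation: [[-0.89, 0.456, -0.0], [0.456, 0.89, -0.002], [-0.001, -0.002, -1.0]]
ft_force: [-2.9, -1.3, 1.0]
grip_width: 0.0188
grasp_force: 37.7
```

```bash
python3 - <<'E'
from h import *
s=trk();print(ring(s))
np.save('side5.npy',s)
E
```

```text
t 18.475 R 0.0706 ang -162.4 z 0.1156 F [-2.9 -1.3  1. ] 0.01879081315261601
collar (-0.12, -0.5, 0.773)
glassbase (-0.5, -8.0, 0.985)
table (-0.25, -8.0, 0.73)
static (0.0, 0.0, 0.998)
(np.float64(185.59), np.float64(178.47), np.float64(177.13), np.int32(16373))
```

Emit:
arm_command(
  plan=[
    [-0.33,1.8,0,0,0,0,10],
    [0.14,1.82,0,0,0,0,10],
    [0.61,1.72,0,0,0,0,10],
    [1.04,1.51,0,0,0,0,10],
    [1.39,1.19,0,0,0,0,10],
    [1.65,0.79,0,0,0,0,10],
    [0,0,0,0,0,0,10],
  ],
)

```text
t: 19.4
position: [0.4942, -0.168, 0.1149]
orientation: [[-0.891, 0.455, 0.002], [0.455, 0.891, 0.001], [-0.002, 0.002, -1.0]]
ft_force: [-0.7, 1.8, 1.8]
grip_width: 0.0185
grasp_force: 37.8
```

```bash
python3 - <<'E'
from h import *
s=trk();print(ring(s))
np.save('side6.npy',s)
r=np.load('side2.npy')
for n in(3,5,6): print(n,[shift(np.load(f'side{k}.npy'),np.load(f'side{n}.npy'),(256,172,291,188)) for k in(1,2,3)],[shift(np.load('side2.npy'),np.load(f'side{n}.npy'),(264,206,288,220))])
p=shot('side');C=np.array([.514+.22*.88,-.2357+.22*.475])
print(C,proj(p,[*C,.175]),[(proj(p,[*C,.175+d])-proj(p,[*C,.175]))[1] for d in(.001,.003,.006)])
E
```

```text
t 19.4 R 0.0704 ang 106.1 z 0.1149 F [-0.7  1.8  1.8] 0.018471870671776587
collar (-0.12, -1.5, 0.622)
glassbase (-0.62, -9.25, 0.955)
table (-0.62, -9.0, 0.569)
static (0.0, 0.0, 0.997)
(np.float64(184.34), np.float64(177.35), np.float64(176.17), np.int32(17314))
3 [(0.0, -0.12, 0.849), (0.0, 0.12, 0.778), (0.0, 0.0, 0.999)] [(-0.25, -2.38, 0.922)]
5 [(-0.12, -0.5, 0.773), (0.0, -0.38, 0.916), (0.0, -0.38, 0.773)] [(-0.5, -3.75, 0.979)]
6 [(-0.12, -1.5, 0.622), (-0.12, -1.12, 0.817), (0.0, -1.38, 0.858)] [(-0.38, -5.0, 0.987)]
[ 0.7076 -0.1312] [271.79766959 178.46036299] [np.float64(-0.39181456247277424), np.float64(-1.1764252627331189), np.float64(-2.355801406735992)]
```

Emit:
arm_command(
  plan=[
    [1.8,0.33,0,0,0,0,10],
    [1.82,-0.14,0,0,0,0,10],
    [1.72,-0.61,0,0,0,0,10],
    [1.51,-1.04,0,0,0,0,10],
    [0,0,0,0,0,0,10],
  ],
)

```text
t: 20.12
position: [0.5607, -0.1843, 0.1145]
orientation: [[-0.889, 0.458, 0.0], [0.458, 0.889, -0.0], [-0.001, -0.0, -1.0]]
ft_force: [-0.4, 0.9, 0.7]
grip_width: 0.0186
grasp_force: 37.6
```

```bash
python3 - <<'E'
from h import *
s=trk();print(ring(s))
np.save('side7.npy',s)
for n in(6,7): print(n,[shift(np.load(f'side{k}.npy'),np.load(f'side{n}.npy'),(256,172,291,188)) for k in(0,1,2,3)])
E
```

```text
t 20.125 R 0.0696 ang 47.6 z 0.1145 F [-0.4  0.9  0.7] 0.01855622109024359
collar (-0.25, -2.25, 0.725)
glassbase (-0.62, -10.0, 0.98)
table (-0.5, -9.75, 0.657)
static (0.0, 0.0, 0.998)
(np.float64(183.59), np.float64(176.51), np.float64(175.18), np.int32(16639))
6 [(0.0, -1.62, 0.812), (-0.12, -1.5, 0.622), (-0.12, -1.12, 0.817), (0.0, -1.38, 0.858)]
7 [(-0.12, -2.5, 0.66), (-0.25, -2.25, 0.725), (-0.12, -2.12, 0.828), (-0.12, -2.25, 0.736)]
```

Emit:
arm_command(
  plan=[
    [0.5,-0.5,0,0,0,0,10],
    [0,0,0,0,0,0,10],
    [0,0,0,0,0,0,45],
    [0,0,0,0,0,0,45],
    [0,0,0,0,0,0,45],
    [0,0,2,0,0,0,45],
    [0,0,4,0,0,0,45],
    [0,0,5,0,0,0,45],
    [-2,-2,3,0,0,0,45],
    [0,0,0,0,0,0,45],
  ],
)

```text
t: 21.42
position: [0.5462, -0.2099, 0.2581]
orientation: [[-0.889, 0.458, 0.006], [0.458, 0.889, -0.003], [-0.006, -0.0, -1.0]]
ft_force: [0.1, -0.9, -0.8]
grip_width: 0.0385
grasp_force: 0.0
```

```bash
python3 - <<'E'
from h import *
s=trk();print(ring(s))
np.save('side8.npy',s)
print([shift(np.load(f'side{k}.npy'),s,(256,172,291,188)) for k in(0,1,2,3)])
cv2.imwrite('pics/c5.png',cv2.resize(s[100:280,220:430,::-1],(630,540),interpolation=cv2.INTER_CUBIC))
E
```

```text
t 21.425 R 0.0415 ang 38.5 z 0.2581 F [ 0.1 -0.9 -0.8] 0.03846743239121246
collar (-0.25, -2.12, 0.76)
glassbase (-0.62, -10.25, 0.948)
table (-0.88, -10.12, 0.682)
static (0.0, 0.0, 0.998)
(np.float64(183.68), np.float64(176.44), np.float64(175.17), np.int32(16546))
[(-0.12, -2.38, 0.659), (-0.25, -2.12, 0.76), (-0.12, -2.12, 0.783), (0.0, -2.12, 0.743)]
```

View pics/c5.png

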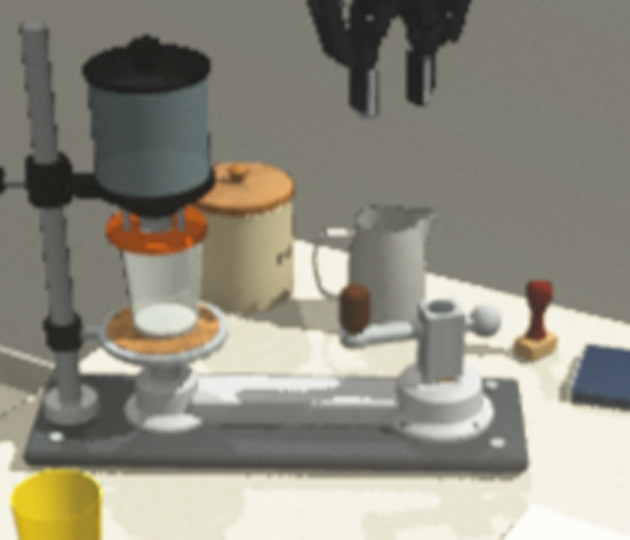

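The crank is seated on the shaft, the glass stands on the table, and the collar is up about 2.25 px, or roughly 5.8 mm. The gripper is clear, so I'm handing in.

```bash
python3 -c "
from rig import arm
print(arm.finish_job())"
```

```text
the job is handed in; nothing more can be done
None
```

I fitted the crank fully down on the shaft and wound it clockwise until the glass had lifted the collar about 5.8 mm, measured from the side camera; I then let go and handed the job in at about 21 s (no verdict was shown).

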